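# Free the clamped instrument case and hold it home in the jig

## Robot

A 6-joint arm with a two-finger parallel gripper is mounted at the origin on a cart in front of the work surface, level with it; the furniture and walls round the work are solid. World frame = base frame: x ahead of the robot, y to its left, z up, the work surface at z = 0. Lengths are in m, angles in rad, forces in N, time in s.
With the tool pointing down it reaches from about 0.25 to 0.725 m from the base axis. Payload 4 kg.
Tool frame: the origin (TCP) lies midway between the tips of the shut fingers; the grasp point (between the pads) lies grip_point_offset behind it (grip_point_offset is the distance from the TCP to the grasp point, in m); z points along the fingers, y is the line along which they close (so a half turn about z gives the same grasp; the last joint's range is limited). The gripper opens to 85 mm and grips with 20 to 120 N. Pads are 22 mm wide; open, the fingers measure 114 mm over their backs; the gripper's body (76 mm by 85 mm) begins 54 mm behind the grasp point. The pads swing forward as they close: fully open they stand 13 mm farther back than shut.
Start: joints at [0, 0.241, 0.005, 1.335, 0, 1.571], TCP at [0.5, -0, 0.231] pointing down, gripper open.
Joint ranges: [-2.72, 2.72], [-1.05, 1.87], [-1.09, 1.28], [-1.99, 2.15], [-1.42, 1.44], [-3.14, 3.14]. Speed limits (rad/s): [2.79, 2.79, 3.14, 3.14, 3.14, 3.14].

## Interface

Orientations are given as a unit quaternion [x, y, z, w].
In Python, from workcell import * gives the robot as it stands. The module is installed in compiled form; this text tells all that it offers.
- The arm moves only by the tool arm_command, never from a script. Its arguments are lists of equal length, an entry for each row: "slide": the shift along the tool's x, y, z in cm, a list of three; "spin": the turn about the tool's z in degrees. A call has exactly 5 rows; each row is the pose to reach, as a shift and turn from the pose commanded when the call began, along the tool's axes at that moment; what a row does not reach only later rows make up. A row lasts 1/8 s, in which the tool goes at most 62.5 mm and 10.7 degrees, less where a joint would pass 70% of its speed; a pose out of reach is approached as far as the arm can. A call with a gripper value outside its range is refused whole. "jaw" is the finger opening in cm, from 0 to 8.54, set as the call begins (left out, the last holds). The fingers move at their own pace and stop on an object; the grip force is fixed at half the most. Time passes only in rows, so rows that repeat a pose let the fingers close, or fill a call up. It gives the time, the measured TCP pose, the force, the opening and the grip force at its end, in the units of the state.
- get_obs(): the state, without advancing time (a new reading comes with each control period).
- camera(name): name is "scene" or "side" or "wrist"; returns a dict with "pixels" (480x640x3 uint8, red, green, blue), "range_z" (480x640 float32, m along the optical axis (not along the pixel's ray), 0 where there is no reading), "intrinsics" (3x3 intrinsics, pixels), "k1" (the pictures are not rectified: a ray, as slopes to the right and down, at radius r is drawn at 1 + k1 r^2 times it, then the intrinsics apply), "rvec" (rotation vector, rad) and "tvec" (3), from world to camera coordinates, as OpenCV has them. Camera axes: x right, y down, z forward; pixel columns grow to the right and rows downward; lengths in m; the calibration is good to about 2 mm. A picture is of the moment at which its call begins.
- job_done(): hands the job in; it is judged then, once.
Trained networks look in a picture, given as the dict that the camera call returned (one of the last four; its "shot" number tells which), for a name from the list of things; names that differ only in an ending like _2 or _b are one class to them, and where a whole thing is asked for, a point or a joint stands for the part that bears it (a point fixed in the world has none). Each returns a list of dicts, best first, with "confidence" (0 to 1); they miss things now and then, are a little off and sometimes report something else, mostly with a low value. They report only what shows in the picture. A call takes as long as a camera call. They do not tell look-alikes from the thing itself.
- recognise(picture, thing): "centre" ([column, row] in pixels, amid what is visible of it).
- landmark_of(picture, thing): "centre" ([column, row] in pixels: a listed point, or the origin of a listed thing).
The state is a dict: "clock": time; "joint_pos": joint angles; "joint_vel": joint speeds; "tau": joint torques, N m; "eef_pos": TCP position; "tool_rot": TCP orientation; "ft_force": force on the tool from outside, world axes, zero at the start; "ft_torque": the same for the moment, N m; "grip_width": finger opening in m; "grasp_force": force on a finger pad.
Only numpy, scipy, OpenCV 4.12 (cv2) and the standard library are available. Lean on these libraries where they do the work, as an engineer would, in place of code of your own. Each camera call takes 0.05 s, during which the arm holds its last target. There are 200 camera calls.

## Task

The small sloping-front instrument case was clamped in the pressing jig askew and short of the fence. Swing the jig's clamp back over centre until it rests fully open, then with the closed fingertips push the case flush and square against the fence and press it, with one firm diagonal push on its sloping front, back into the fence and down on the bed at the same time. Finish while still holding that push (let go of nothing), with the case's whole back edge along the fence, and leave the things lying around undisturbed.

Things in the scene. Friction and masses are not known exactly. Their poses are not given: they have to be found in the camera images.
- jig: Pressing jig fixed to the worktop: bed plate, low fence, and a clamp behind the fence. Origin: on the worktop (z = 0) straight below the middle of the fence's front face. x points from the robot's side through the fence to the clamp, y runs along the fence, z up. Clamp pivot axis (parallel to y) at x = 45, y = 0, z = 85 mm, between two cheek plates 33 mm wide overall and 100 mm high.
- bed: The jig's bare aluminium bed plate, same origin and axes as the jig: x -105..+70, y -85..+85 mm, top face at z = 12 mm.
- fence: The jig's steel fence, same origin and axes as the jig: front face in the plane x = 0, 14 mm thick, y -80..+80 mm, top at z = 45 mm.
- clamp (a joint): Clamp angle, rad. 0: closed, foot on the case's top, arm level toward jig -x (80 mm), handle upright over the pivot. Grows as the handle is pushed toward jig +x; end stop 1.75 (handle lying back, arm up, leaning back). Moved by its weight only: past dead centre (about 0.45) it falls open and stays, short of it it falls closed. A push of under 5 N on the handle moves it.
- clamp_handle (a point): Point on the axis of the clamp's handle (round black grip 18 mm across, from 35 to 100 mm from the pivot), 70 mm from the pivot; at 0 rad it is 155 mm above the worktop, straight above the pivot.
- case: Grey sloping-front case, loose on the bed, 0.17-0.33 kg, 75 deep (x), 110 wide (y), 45 mm high. Origin: centre of underside; x points to its flat back at x = +37.5. Front: upright lip 12 mm high at x = -37.5, above it a panel sloping back at 50 deg to the level, up to the flat top from x = -9.8 at z = 45. Starts about 8-25 mm short of the fence, askew; bed friction 0.5-0.7.
- panel_mid (a point): Middle of the case's sloping front panel: x = -23.7, y = 0, z = 28.5 mm in the case's frame. The panel's outward normal is (-0.766, 0, 0.643) in the case's frame.
- case_back (a point): Middle of the case's lower back edge (x = +37.5, y = 0, z = 0 in the case's frame), the edge that goes along the foot of the fence.
- screw_tin: Bystander: round tin 57 mm across, 35 mm high, beside the jig's +y end. Origin: centre of its underside.
- battery: Bystander: 9 V block battery 18x26x48 mm, standing beside the jig's +y end. Origin: centre of its underside.
- tweezers: Bystander: tweezers 124 mm long, beside the jig's -y end. Origin: centre of the underside.
- heat_sink: Bystander: small finned heat sink 20x30x25 mm beside the jig's -y end. Origin: centre of its underside.
- side_cutter: Bystander: side cutter 47x123x12 mm lying to the right. Origin: centre of its underside.
- wick_reel: Bystander: flat reel 49 mm across, 10 mm high, lying to the right. Origin: centre of its underside.
Things that resemble listed ones, but are neither listed nor needed, are in the scene too. Of the things that look like the case, the larger one is meant.

How it is judged:
By the outcome, as a careful person would: the job done as asked, in the order asked, and still so for the second after the job is handed in, while the arm keeps its last pose, push and grip.
It also fails if it takes over 64 s, if anything falls off the work surface, if the arm or the gripper's body presses on something with over 40 N, if the wrist force passes 120 N, or if a joint passes its speed limit or range.

## Working session

There is one attempt and no reset: what is moved stays moved. The work goes in short steps, Python scripts to look and compute and a tool call to move; the robot and the scene stay as the last step left them, time stands still between calls to the robot, and variables do not carry over. Pictures are saved under pics/ and viewed, at most 10 in all, crops included, and the job is handed in when it is done.

Besides the shell and the picture viewer there is one more tool, called after ">>>" by a JSON object that holds its "name" and its "arguments". arm_command: Moves the arm, as the interface text tells. Its arguments: {"type":"object","properties":{"slide":{"type":"array","items":{"type":"array","items":{"type":"number"}}},"spin":{"type":"array","items":{"type":"number"}},"jaw":{"type":"number"}},"required":["slide","spin"]}

```bash
mkdir -p pics; cat > h.py <<'E'
from workcell import *
import numpy as np, cv2
from scipy.spatial.transform import Rotation as R
def world(p,uv,z=None):
    """pixel->world, by depth or on plane z"""
    K=np.array(p["intrinsics"]);k=p["k1"]
    xy=cv2.undistortPoints(np.array([[uv]],float),K,np.array([k,0,0,0,0.]))[0,0]
    Rm=cv2.Rodrigues(np.array(p["rvec"],float))[0];t=np.array(p["tvec"],float).ravel()
    o=-Rm.T@t; d=Rm.T@np.array([xy[0],xy[1],1])
    s=(z-o[2])/d[2] if z is not None else p["range_z"][int(round(uv[1])),int(round(uv[0]))]
    return o+s*d
def cloud(p):
    K=np.array(p["intrinsics"]);v,u=np.mgrid[0:480,0:640]
    xy=cv2.undistortPoints(np.stack([u.ravel(),v.ravel()],1)[:,None].astype(float),K,np.array([p["k1"],0,0,0,0.]))[:,0]
    z=p["range_z"].ravel();c=np.c_[xy*z[:,None],z]
    Rm=cv2.Rodrigues(np.array(p["rvec"],float))[0];t=np.array(p["tvec"],float).ravel()
    w=(c-t)@Rm; w[z==0]=np.nan
    return w.reshape(480,640,3)
def save(p,n): cv2.imwrite("pics/"+n,cv2.cvtColor(p["pixels"],cv2.COLOR_RGB2BGR))
E
python3 - <<'E'
from h import *
np.set_printoptions(precision=3,suppress=True)
o=get_obs();print(o["clock"],o["eef_pos"],o["tool_rot"],o["grip_width"])
for c in("scene","side"):
    p=camera(c);save(p,c+"0.png")
    for t in("fence","bed","jig","clamp_handle","case","panel_mid","case_back","screw_tin","battery","tweezers","heat_sink","side_cutter","wick_reel"):
        for r in landmark_of(p,t)[:2]:
            print(c,t,round(r["confidence"],2),np.round(r["centre"]),world(p,r["centre"]))
E
```

```text
0.0 [ 0.499 -0.     0.23 ] [ 0.707  0.707 -0.001 -0.001] 0.0851826386397187
scene fence 0.56 [299. 256.] [0.471 0.279 0.056]
scene bed 0.88 [302. 259.] [0.481 0.283 0.043]
scene jig 0.98 [302. 260.] [0.481 0.28  0.041]
scene clamp_handle 0.73 [257. 247.] [0.401 0.424 0.019]
scene clamp_handle 0.57 [311. 202.] [0.541 0.36  0.162]
scene case 0.87 [323. 322.] [0.441 0.063 0.02 ]
scene case 0.79 [288. 260.] [0.446 0.296 0.04 ]
scene panel_mid 0.84 [284. 257.] [0.44  0.31  0.044]
scene panel_mid 0.7 [315. 317.] [0.431 0.081 0.025]
scene case_back 0.9 [325. 317.] [0.447 0.068 0.028]
scene case_back 0.68 [296. 258.] [0.463 0.283 0.05 ]
scene screw_tin 0.82 [278. 233.] [0.475 0.456 0.03 ]
scene battery 0.5 [257. 249.] [0.401 0.423 0.013]
scene tweezers 0.64 [325. 282.] [0.518 0.218 0.003]
scene heat_sink 0.59 [351. 270.] [0.605 0.24  0.   ]
scene heat_sink 0.21 [306. 200.] [0.655 0.673 0.002]
scene side_cutter 0.83 [367. 388.] [ 0.449 -0.126  0.003]
scene wick_reel 0.62 [370. 342.] [ 0.511 -0.025  0.01 ]
side fence 0.61 [296. 325.] [0.456 0.393 0.051]
side bed 0.59 [297. 322.] [0.454 0.394 0.058]
side jig 0.81 [291. 322.] [0.497 0.357 0.016]
side jig 0.33 [307. 374.] [0.393 0.444 0.005]
side clamp_handle 0.78 [268. 254.] [0.536 0.372 0.161]
side case 0.79 [388. 273.] [0.427 0.112 0.027]
side case 0.74 [320. 322.] [0.421 0.368 0.057]
side panel_mid 0.85 [335. 310.] [0.436 0.296 0.035]
side panel_mid 0.83 [395. 265.] [0.439 0.058 0.017]
side case_back 0.84 [377. 276.] [0.459 0.103 0.002]
side case_back 0.42 [321. 324.] [0.419 0.368 0.055]
side screw_tin 0.64 [248. 364.] [0.471 0.507 0.029]
side tweezers 0.47 [325. 291.] [0.47  0.283 0.058]
side heat_sink 0.41 [283. 279.] [0.608 0.246 0.01 ]
side side_cutter 0.67 [429. 239.] [ 0.441 -0.114  0.004]
side wick_reel 0.68 [384. 246.] [ 0.504 -0.002  0.014]
```

```bash
python3 - <<'E'
import cv2
a=cv2.imread("pics/scene0.png")[170:410,190:430];b=cv2.imread("pics/side0.png")[210:410,200:460]
cv2.imwrite("pics/s_c.png",cv2.resize(a,None,fx=2.5,fy=2.5,interpolation=cv2.INTER_CUBIC))
cv2.imwrite("pics/d_c.png",cv2.resize(b,None,fx=3,fy=3,interpolation=cv2.INTER_CUBIC))
E
```

```text
(no output)
```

View pics/s_c.png

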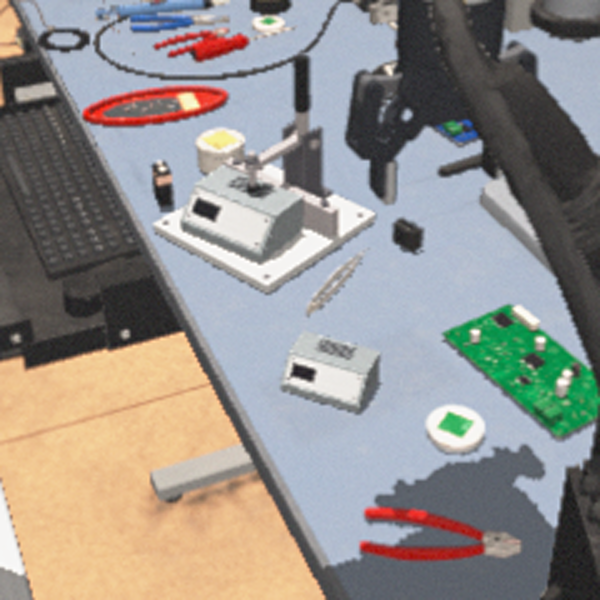

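View pics/d_c.png

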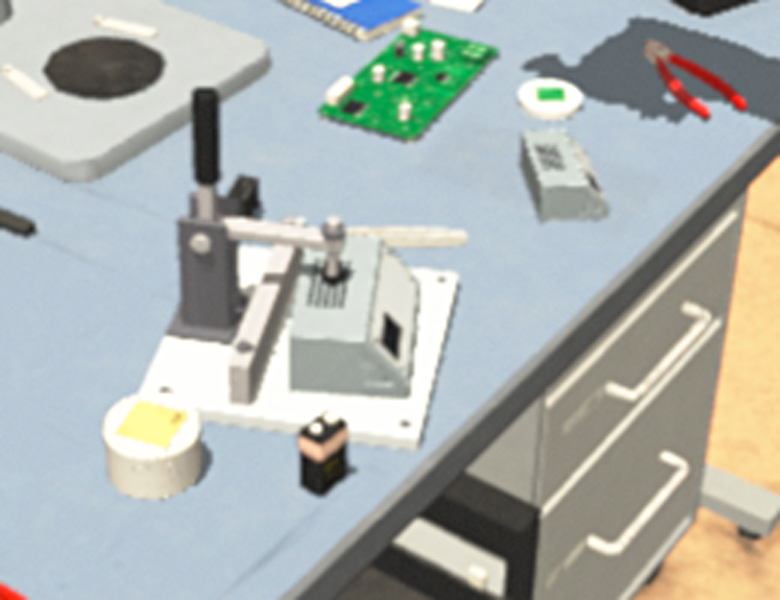

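The jig shows the case askew under the closed clamp (scene crop ~(250,210)). The smaller look-alike is at about (330,370), with the tweezers and heat sink at the -y end and the tin and battery at the +y end. Next I'll go closer with the wrist camera.

>>> {"name": "arm_command", "arguments": {"slide": [[5, -1, -3], [10, -2, -6], [15, -4, -9], [18, -6, -12], [18, -6, -12]], "spin": [0, 0, 0, 0, 0], "jaw": 0}}

```text
clock: 2.02
eef_pos: [0.44, 0.1823, 0.354]
tool_rot: [0.706, 0.709, 0.003, 0.001]
ft_force: [1.3, 0.0, -0.4]
grip_width: -0.0
grasp_force: 0.0
```

```bash
python3 - <<'E'
from h import *
np.set_printoptions(precision=3,suppress=True)
o=get_obs();print(o["clock"],o["eef_pos"],o["tool_rot"],o["grip_width"])
p=camera("wrist");save(p,"w1.png")
Rm=cv2.Rodrigues(np.array(p["rvec"],float))[0];print(-Rm.T@np.array(p["tvec"]).ravel(),Rm)
for t in("fence","bed","jig","clamp_handle","case","panel_mid","case_back","screw_tin","battery","tweezers","heat_sink"):
    for r in landmark_of(p,t)[:2]:
        print(t,round(r["confidence"],2),np.round(r["centre"]),world(p,r["centre"]))
E
```

```text
2.025 [0.44  0.182 0.354] [0.706 0.709 0.003 0.001] -4.488084489002173e-05
[0.439 0.261 0.496] [[ 1.     0.004  0.004]
 [ 0.003 -0.953  0.304]
 [ 0.005 -0.304 -0.953]]
fence 0.55 [370.  59.] [0.5   0.344 0.012]
bed 0.76 [371.  56.] [0.501 0.347 0.012]
jig 0.93 [371.  59.] [0.501 0.344 0.013]
case 0.96 [331.  70.] [0.45  0.325 0.057]
case 0.7 [320. 258.] [0.439 0.091 0.029]
panel_mid 0.78 [317.  80.] [0.434 0.315 0.042]
panel_mid 0.72 [367.  61.] [0.49  0.334 0.057]
case_back 0.65 [337. 249.] [0.462 0.099 0.015]
tweezers 0.5 [380. 164.] [ 0.52   0.215 -0.001]
heat_sink 0.82 [451. 140.] [0.605 0.249 0.025]
```

View pics/w1.png

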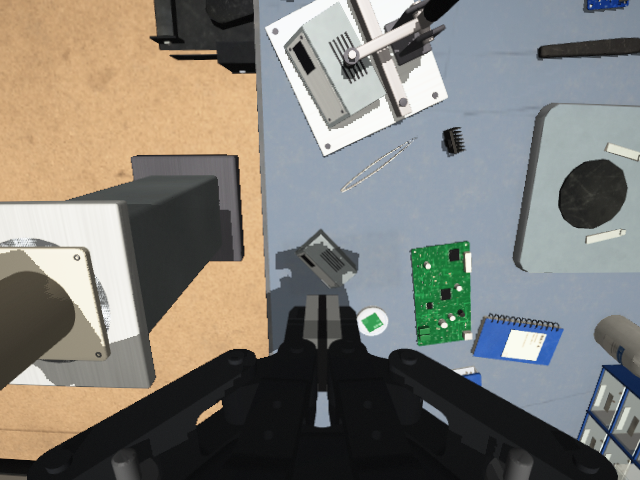

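The jig is at the top of the wrist view, cut off at its +y end: bed corners at (440,98) and (325,155), the fence running up and to the left. I'll move farther along +y.

>>> {"name": "arm_command", "arguments": {"slide": [[5, 0, -2], [10, 0, -4], [14, 0, -5], [14, 0, -5], [14, 0, -5]], "spin": [0, 0, 0, 0, 0]}}

```text
clock: 3.25
eef_pos: [0.4399, 0.3196, 0.4008]
tool_rot: [0.707, 0.707, -0.001, 0.0]
ft_force: [0.7, 0.1, -0.1]
grip_width: 0.0001
grasp_force: 0.0
```

```bash
python3 - <<'E'
from h import *
np.set_printoptions(precision=3,suppress=True)
p=camera("wrist");save(p,"w2.png");w=cloud(p);np.save("w2.npy",w)
for t in("fence","bed","jig","clamp_handle","case","panel_mid","case_back","screw_tin","battery","tweezers","heat_sink"):
    for r in landmark_of(p,t)[:2]:
        print(t,round(r["confidence"],2),np.round(r["centre"]),world(p,r["centre"]))
reg=(abs(w[...,0]-.49)<.16)&(abs(w[...,1]-.33)<.16)
print(np.histogram(w[reg][:,2],bins=np.arange(-.006,.2,.004)))
# bed: biggest blob at z 6..70mm -> min area rect using z 8-16
m=(reg&(w[...,2]>.007)&(w[...,2]<.2)).astype(np.uint8)
n,l,st,_=cv2.connectedComponentsWithStats(m);i=1+st[1:,4].argmax()
q=w[(l==i)&(w[...,2]<.02)][:,:2];r=cv2.minAreaRect((q*1000).astype(np.float32));print("bed",r,cv2.boxPoints(r))
E
```

```text
bed 0.75 [364. 163.] [0.501 0.349 0.013]
clamp_handle 0.75 [319. 189.] [0.435 0.316 0.042]
clamp_handle 0.61 [418. 159.] [0.534 0.369 0.182]
case 0.72 [330. 172.] [0.451 0.341 0.058]
panel_mid 0.79 [318. 189.] [0.434 0.316 0.04 ]
screw_tin 0.91 [354.  60.] [0.481 0.483 0.035]
screw_tin 0.3 [364. 165.] [0.5   0.346 0.011]
battery 0.57 [295. 100.] [0.405 0.432 0.046]
tweezers 0.88 [371. 249.] [ 0.518  0.213 -0.001]
heat_sink 0.71 [429. 226.] [0.603 0.255 0.012]
(array([ 1981, 23711,   273,   678,  6548,   434,   172,   248,   198,
         785,   572,   199,  1409,   362,   218,  2660,   123,    22,
          14,    11,    16,    10,    48,   194,   497,   154,   162,
          21,     6,     4,     3,     0,     8,    14,    13,    13,
          14,    12,    14,    19,    13,    17,    16,    18,    18,
          20,    38,   227,     1,     0,     0]), array([-0.006, -0.002,  0.002,  0.006,  0.01 ,  0.014,  0.018,  0.022,
        0.026,  0.03 ,  0.034,  0.038,  0.042,  0.046,  0.05 ,  0.054,
        0.058,  0.062,  0.066,  0.07 ,  0.074,  0.078,  0.082,  0.086,
        0.09 ,  0.094,  0.098,  0.102,  0.106,  0.11 ,  0.114,  0.118,
        0.122,  0.126,  0.13 ,  0.134,  0.138,  0.142,  0.146,  0.15 ,
        0.154,  0.158,  0.162,  0.166,  0.17 ,  0.174,  0.178,  0.182,
        0.186,  0.19 ,  0.194,  0.198]))
bed ((485.3439025878906, 340.4220275878906), (176.18479919433594, 170.58251953125), 25.43801498413086) [[369.156 379.606]
 [442.428 225.561]
 [601.531 301.238]
 [528.26  455.283]]
```

View pics/w2.png

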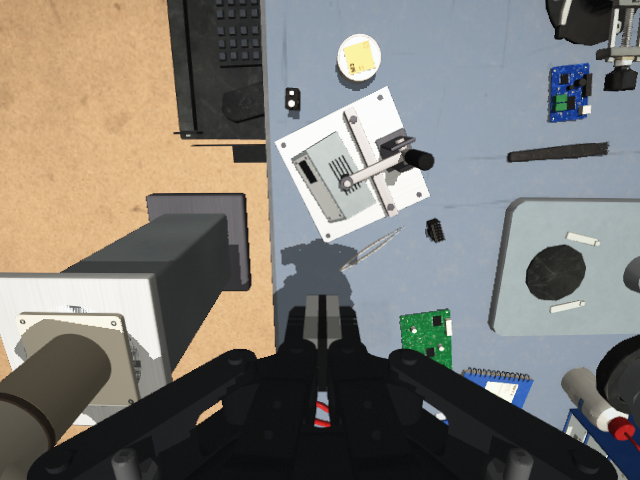

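The whole jig is now visible: bed corners at (387,88), (278,143), (325,242) and (430,197), fence from (350,115) to (390,210), handle tip at (420,160). The bed fit gives 176x171 mm and a yaw of 25.4°, which matches the given sizes.

```bash
cat >> h.py <<'E'
JY=np.radians(25.44);JO=np.array([.5011,.3479])
def tojig(w):
    d=w[...,:2]-JO;c,s=np.cos(JY),np.sin(JY)
    return np.stack([d[...,0]*c+d[...,1]*s,-d[...,0]*s+d[...,1]*c,w[...,2]],-1)*1000
E
python3 - <<'E'
from h import *
np.set_printoptions(precision=1,suppress=True)
w=np.load("w2.npy");j=tojig(w);x,y,z=j[...,0],j[...,1],j[...,2]
f=(abs(x-7)<14)&(abs(y)<95)&(z>41)&(z<49)
print("fence n",f.sum())
for a in range(-80,80,20):
    s=x[f&(y>=a)&(y<a+20)]
    if len(s)>5: print(a,len(s),np.percentile(s,[2,50,98]))
print("fy",np.percentile(y[f],[0.5,99.5]))
t=(x>-90)&(x<5)&(abs(y)<85)&(z>54)&(z<60)
n,l,st,_=cv2.connectedComponentsWithStats(t.astype(np.uint8));i=1+st[1:,4].argmax()
q=j[(l==i)];r=cv2.minAreaRect(q[:,:2].astype(np.float32));print("top",r,cv2.boxPoints(r),q[:,2].mean())
c=(x>-105)&(x<5)&(abs(y)<85)&(z>20)&(z<60)&(x<-2)
q=j[c];r=cv2.minAreaRect(q[:,:2].astype(np.float32));print("all",r,cv2.boxPoints(r))
# panel fit
for zz in range(24,58,6):
    s=c&(z>zz)&(z<zz+4)&(x<-40); q=j[s]; 
    k=np.polyfit(q[:,1],q[:,0],1);print(zz,len(q),k,q[:,1].min(),q[:,1].max())
E
```

```text
fence n 1104
-80 123 [-0.2  6.4 13.3]
-60 143 [-0.1  6.5 13.5]
-40 147 [-0.1  6.6 13.4]
-20 46 [ 0.1  6.8 13.4]
0 153 [ 0.1  6.9 13.6]
20 163 [ 0.2  7.  13.8]
40 166 [ 0.3  7.  13.8]
60 160 [ 0.5  6.9 13.9]
fy [-79.2  79.4]
top ((-39.8575439453125, 3.8719406127929688), (51.29362487792969, 110.32291412353516), 5.289099216461182) [[-70.5  56.4]
 [-60.3 -53.4]
 [ -9.2 -48.7]
 [-19.4  61.2]] 56.41420059884347
all ((-51.82736587524414, 2.768218994140625), (75.33484649658203, 110.49954223632812), 5.289099216461182) [[-94.4  54.3]
 [-84.2 -55.7]
 [ -9.2 -48.8]
 [-19.4  61.3]]
24 126 [ -0.1 -86.6] -55.04553010720103 58.58933510606351
30 149 [ -0.1 -82.4] -53.756062636934516 58.14188415597723
36 154 [ -0.1 -77.4] -54.38430840341192 58.8861866571813
42 174 [ -0.1 -72.3] -54.01578129841122 58.4203703261504
48 178 [ -0.1 -67.3] -52.37972931042052 57.97735658383779
54 1365 [ -0. -52.] -52.80793701975416 58.83275720206176
```

```bash
python3 - <<'E'
from h import *
o=get_obs();print(np.round(o["joint_pos"],3),np.round(o["eef_pos"],4),o["clock"]); import workcell; print(getattr(workcell,"grip_point_offset",None))
j=lambda x,y:JO+np.array([[np.cos(JY),-np.sin(JY)],[np.sin(JY),np.cos(JY)]])@(np.array([x,y])/1000)
for q in((0,0),(-25,0),(45,0),(-80,20)): print(q,j(*q),100*(j(*q)-o["eef_pos"][:2]))
E
```

```text
[0.629 0.343 0.583 1.811 0.    2.2  ] [0.44   0.3199 0.4014] 3.85
0.0187
(0, 0) [0.5011 0.3479] [6.10756703 2.80281794]
(-25, 0) [0.47852411 0.33716086] [3.84997798 1.72890375]
(45, 0) [0.5417366  0.36723046] [10.17122732  4.73586348]
(-80, 20) [0.42026584 0.33159546] [-1.97584928  1.17236377]
```

>>> {"name": "arm_command", "arguments": {"slide": [[1, 2, 0], [2, 4, 0], [2.6, 5.5, 0], [2.6, 5.5, 0], [2.6, 5.5, 0]], "spin": [-10.5, -21, -31.5, -42, -52.5]}}

```text
clock: 4.47
eef_pos: [0.4953, 0.3462, 0.4007]
tool_rot: [0.319, 0.948, -0.0, -0.0]
ft_force: [-1.0, -0.1, 0.2]
grip_width: -0.0003
grasp_force: 0.0
```

>>> {"name": "arm_command", "arguments": {"slide": [[0, 0, 3], [0, 0, 6], [0, 0, 9], [0, 0, 12], [0, 0, 14]], "spin": [-10.5, -21, -31.5, -42, -52.5]}}

```text
clock: 5.1
eef_pos: [0.4944, 0.3457, 0.2595]
tool_rot: [-0.134, 0.991, -0.0, -0.001]
ft_force: [-0.5, -0.2, 0.3]
grip_width: -0.0
grasp_force: 0.0
```

>>> {"name": "arm_command", "arguments": {"slide": [[0, 0, 0], [0, 0, 0], [0, 0, 0], [0, 0, 0], [0, 0, 0]], "spin": [-10.3, -10.3, -10.3, -10.3, -10.3]}}

```text
clock: 5.72
eef_pos: [0.4951, 0.3461, 0.2616]
tool_rot: [-0.219, 0.976, 0.0, 0.0]
ft_force: [1.1, 0.0, -0.9]
grip_width: -0.0003
grasp_force: 0.0
```

```bash
cat >> h.py <<'E'
def st():
    o=get_obs();Rm=R.from_quat(o["tool_rot"]).as_matrix()
    print("t",o["clock"],"jig",np.round(tojig(np.array(o["eef_pos"])),1),"toolx yaw rel jig",round(np.degrees(np.arctan2(Rm[1,0],Rm[0,0])-JY),2),"tilt",np.round(Rm[:,2],3))
    f=np.array(o["ft_force"]);c,s=np.cos(JY),np.sin(JY);print("F jig",np.round([f[0]*c+f[1]*s,-f[0]*s+f[1]*c,f[2]],1))
E
python3 -c "
from h import *
st()
p=camera('side')
for r in landmark_of(p,'clamp_handle')[:2]:print(r,tojig(world(p,r['centre'])))
"
```

```text
t 5.725 jig [ -6.2   0.9 261.6] toolx yaw rel jig -180.18 tilt [ 0.  0. -1.]
F jig [ 1.  -0.4 -0.9]
```

>>> {"name": "arm_command", "arguments": {"slide": [[0, 0, 4], [0, -0.1, 8], [0, -0.1, 9.9], [-1.5, -0.1, 9.9], [-2, -0.1, 9.9]], "spin": [0, 0, 0, 0, 0]}}

```text
clock: 6.45
eef_pos: [0.514, 0.3538, 0.162]
tool_rot: [-0.219, 0.976, -0.0, -0.0]
ft_force: [0.3, -0.4, 0.0]
grip_width: 0.0003
grasp_force: 0.0
```

>>> {"name": "arm_command", "arguments": {"slide": [[-1.5, 0, 0], [-3.3, 0, 0], [-5, 0, 0], [-6.6, 0, 0], [-6.6, 0, 0]], "spin": [0, 0, 0, 0, 0]}}

```text
clock: 7.08
eef_pos: [0.5739, 0.3821, 0.1623]
tool_rot: [-0.219, 0.976, 0.0, 0.0]
ft_force: [-0.5, -0.3, -0.2]
grip_width: -0.0
grasp_force: 0.0
```

>>> {"name": "arm_command", "arguments": {"slide": [[0, 0, -5], [1, 0, -9], [7, 0, -9], [13, 0, -9], [14.5, 0, -9]], "spin": [0, 0, 0, 0, 0]}}

```text
clock: 7.7
eef_pos: [0.4371, 0.3171, 0.2521]
tool_rot: [-0.219, 0.976, -0.001, -0.002]
ft_force: [1.1, 0.9, 0.3]
grip_width: 0.0003
grasp_force: 0.0
```

```bash
python3 -c "
from h import *
st()
p=camera('side');save(p,'side1.png')
for r in landmark_of(p,'clamp_handle')[:2]:print(r,tojig(world(p,r['centre'])))
p=camera('wrist');save(p,'w3.png');np.save('w3.npy',cloud(p))
a=cv2.imread('pics/side1.png')[210:410,200:460];b=cv2.imread('pics/w3.png')
cv2.imwrite('pics/m3.png',np.vstack([cv2.resize(a,(390,300)),cv2.resize(b,(390,293))]))
"
```

```text
t 7.7 jig [-71.   -0.3 252.1] toolx yaw rel jig -180.1 tilt [-0.004 -0.002 -1.   ]
F jig [1.4 0.4 0.3]
{'centre': [233.3, 286.6], 'confidence': 0.86} [114.00081737   4.4065381   77.76659031]
```

View pics/m3.png

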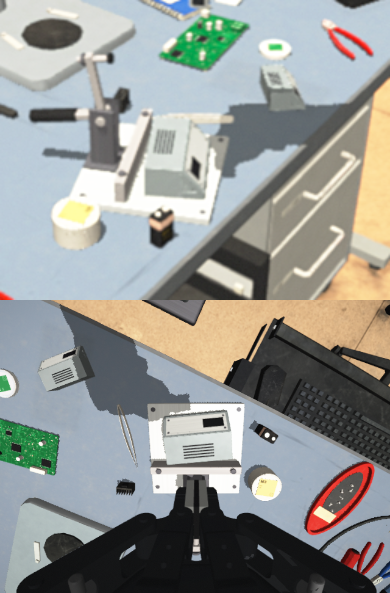

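The clamp lies fully open (handle back to the left at (60,115) in the upper picture, arm up). The case is still askew and short of the fence. Now I'll bring the closed fingers down in front of its +y half.

>>> {"name": "arm_command", "arguments": {"slide": [[4.1, 3.7, 0], [4.1, 3.7, 4], [4.1, 3.7, 10], [4.1, 3.7, 16], [4.1, 3.7, 20]], "spin": [0, 0, 0, 0, 0]}}

```text
clock: 8.48
eef_pos: [0.3893, 0.3357, 0.0496]
tool_rot: [-0.219, 0.976, -0.0, -0.001]
ft_force: [-0.3, 0.1, -0.1]
grip_width: 0.0001
grasp_force: 0.0
```

```bash
cat >> h.py <<'E'
def case(w):
    j=tojig(w);x,y,z=j[...,0],j[...,1],j[...,2]
    t=(x>-90)&(x<3)&(abs(y)<85)&(z>54)&(z<60)
    n,l,s,_=cv2.connectedComponentsWithStats(t.astype(np.uint8));i=1+s[1:,4].argmax()
    q=j[l==i];r=cv2.minAreaRect(q[:,:2].astype(np.float32));print("top",np.round(np.array(r[0]+r[1]+(r[2],)),1),"box",np.round(cv2.boxPoints(r),1).tolist(),len(q))
    for a in range(-50,60,10):
        s=q[(q[:,1]>=a)&(q[:,1]<a+10),0]
        if len(s)>20: print(a,len(s),np.round(np.percentile(s,[1,99]),1),end=" ")
    print()
E
python3 -c "
from h import *
st()
case(np.load('w3.npy'))
p=camera('scene');case(cloud(p));p=camera('side');case(cloud(p))
p=camera('wrist');case(cloud(p))
for r in landmark_of(p,'clamp_handle')[:2]:print(r,tojig(world(p,r['centre'])))
"
```

```text
t 8.475 jig [-106.2   37.    49.6] toolx yaw rel jig -180.15 tilt [-0.001 -0.001 -1.   ]
F jig [-0.2  0.2 -0.1]
top [-38.8   3.1  51.2 110.2   5.6] box [[-69.69999694824219, 55.5], [-58.900001525878906, -54.29999923706055], [-7.900000095367432, -49.29999923706055], [-18.700000762939453, 60.5]] 5297
-50 472 [-58.1  -9.6] -40 477 [-58.7 -10.8] -30 480 [-59.7 -11. ] -20 494 [-60.9 -12.1] -10 485 [-62.4 -12.9] 0 484 [-63.4 -14. ] 10 481 [-63.5 -14.9] 20 496 [-65.3 -16.2] 30 494 [-66.2 -17.1] 40 481 [-66.3 -18.1] 50 375 [-66.4 -18.6] 
top [-41.4   3.8  56.  111.9   4.5] box [[-73.69999694824219, 57.400001525878906], [-64.9000015258789, -54.20000076293945], [-9.100000381469727, -49.79999923706055], [-17.799999237060547, 61.79999923706055]] 421
-50 44 [-61.6 -11.5] -40 41 [-62.7 -12.5] -30 41 [-65.4 -12.1] -20 41 [-63.3 -14.5] -10 34 [-67.2 -15.4] 0 41 [-66.3 -17.9] 10 39 [-68.7 -15.1] 20 35 [-70.2 -15.1] 30 32 [-69.  -17.1] 40 38 [-70.1 -20.8] 50 24 [-67.1 -18.4] 
top [-40.7   2.1  52.5 116.4   4.8] box [[-71.80000305175781, 57.900001525878906], [-62.0, -58.099998474121094], [-9.699999809265137, -53.70000076293945], [-19.5, 62.29999923706055]] 950
-50 71 [-62.6 -11.6] -40 73 [-60.9 -11.5] -30 77 [-62.2 -12.9] -20 74 [-62.9 -13.9] -10 85 [-65.3 -14.9] 0 79 [-65.2 -15.5] 10 89 [-67.7 -16.4] 20 88 [-66.5 -18.3] 30 98 [-69.6 -18.4] 40 88 [-69.5 -19.1] 50 106 [-69.4 -20.2] 
top [-60.4  36.5   6.6  13.5  88.9] box [[-67.19999694824219, 33.29999923706055], [-53.79999923706055, 33.099998474121094], [-53.599998474121094, 39.70000076293945], [-67.0999984741211, 39.900001525878906]] 307
30 307 [-66.7 -54.2]
```

>>> {"name": "arm_command", "arguments": {"slide": [[0.8, 0, 0], [0.8, 0, 1.7], [0.8, 0, 3.3], [0.4, 0, 3.3], [0, 0, 3.3]], "spin": [0, 0, 0, 0, 0]}}

```text
clock: 9.3
eef_pos: [0.3904, 0.3368, 0.0211]
tool_rot: [-0.219, 0.976, 0.001, 0.001]
ft_force: [0.2, 0.3, 0.4]
grip_width: 0.0
grasp_force: 0.0
```

>>> {"name": "arm_command", "arguments": {"slide": [[-0.2, 0, 0], [-0.4, 0, 0], [-0.6, 0, 0], [-0.8, 0, 0], [-0.9, 0, 0]], "spin": [0, 0, 0, 0, 0]}}

```text
clock: 9.93
eef_pos: [0.3973, 0.3398, 0.0192]
tool_rot: [-0.219, 0.976, 0.0, -0.0]
ft_force: [-1.2, 0.5, -0.2]
grip_width: 0.0002
grasp_force: 1.0
```

```bash
python3 -c "
from h import *
st()
p=camera('scene');case(cloud(p));p=camera('side');case(cloud(p))
"
```

```text
t 9.925 jig [-97.2  37.3  19.2] toolx yaw rel jig -180.13 tilt [-0.  0. -1.]
F jig [-0.9  1.  -0.2]
top [-37.3   0.8  59.6 111.2   4. ] box [[-70.9000015258789, 54.20000076293945], [-63.20000076293945, -56.79999923706055], [-3.799999952316284, -52.70000076293945], [-11.399999618530273, 58.29999923706055]] 363
-50 45 [-59.5  -8.6] -40 35 [-57.9  -6.9] -30 46 [-65.4  -9.6] -20 36 [-61.4  -9.5] -10 42 [-63.4 -11.8] 0 41 [-62.5  -9.3] 10 40 [-63.5 -13.8] 20 30 [-63.4 -14.8] 
top [-37.7   0.3  53.8 113.6   2.1] box [[-66.5999984741211, 56.099998474121094], [-62.5, -57.400001525878906], [-8.699999809265137, -55.400001525878906], [-12.899999618530273, 58.099998474121094]] 934
-50 78 [-60.2 -10.1] -40 70 [-61.9 -10.5] -30 82 [-61.2 -10.5] -20 75 [-59.7 -11.2] -10 84 [-61.8 -11.2] 0 80 [-62.6 -12.2] 10 86 [-61.3 -12.1] 20 91 [-63.3 -13.6] 30 89 [-64.1 -12.5] 40 90 [-63.6 -12.8] 50 84 [-63.5 -14.1]
```

>>> {"name": "arm_command", "arguments": {"slide": [[-0.1, 0, 0.1], [-0.2, 0, 0.2], [-0.35, 0, 0.2], [-0.45, 0, 0.2], [-0.45, 0, 0.2]], "spin": [0, 0, 0, 0, 0]}}

```text
clock: 10.65
eef_pos: [0.4019, 0.3417, 0.0173]
tool_rot: [-0.219, 0.976, -0.0, 0.0]
ft_force: [-0.6, 0.3, 0.7]
grip_width: 0.0003
grasp_force: 0.2
```

```bash
python3 -c "
from h import *
st()
p=camera('side');case(cloud(p))
p=camera('side');case(cloud(p))
"
```

```text
t 10.65 jig [-92.2  37.   17.3] toolx yaw rel jig -180.15 tilt [ 0.001  0.    -1.   ]
F jig [-0.4  0.5  0.7]
top [-33.9  -1.6 116.2  53.1  89.7] box [[-60.70000076293945, -59.599998474121094], [-7.599999904632568, -59.79999923706055], [-7.0, 56.29999923706055], [-60.099998474121094, 56.599998474121094]] 934
-50 74 [-57.6  -8.6] -40 74 [-57.2 -10.9] -30 81 [-58.7  -9.1] -20 74 [-59.1  -8.9] -10 87 [-57.5  -8.9] 0 78 [-57.4  -8.9] 10 82 [-58.5  -9. ] 20 85 [-56.8  -8.4] 30 86 [-56.1  -8.5] 40 95 [-58.5  -7.7] 50 74 [-58.9  -7.9] 
top [-33.7  -2.1  52.8 116.6   0.3] box [[-60.29999923706055, 56.099998474121094], [-59.79999923706055, -60.5], [-7.0, -60.29999923706055], [-7.5, 56.29999923706055]] 935
-50 71 [-57.9  -8.3] -40 73 [-57.3 -10.1] -30 82 [-59.3  -8.5] -20 73 [-57.3  -9.6] -10 78 [-59.   -8.4] 0 89 [-58.   -8.9] 10 85 [-57.7  -8.4] 20 79 [-57.2  -8.2] 30 98 [-57.6  -8.5] 40 92 [-58.2  -8.6] 50 73 [-57.9  -8. ]
```

>>> {"name": "arm_command", "arguments": {"slide": [[1, 0, 0], [1, -3.9, 0], [1, -3.9, 0], [0.4, -3.9, 0], [0.2, -3.9, 0]], "spin": [0, 0, 0, 0, 0]}}

```text
clock: 11.38
eef_pos: [0.4168, 0.3064, 0.0176]
tool_rot: [-0.219, 0.976, 0.0, 0.001]
ft_force: [0.3, -0.1, 0.4]
grip_width: 0.0003
grasp_force: 0.0
```

>>> {"name": "arm_command", "arguments": {"slide": [[-0.2, 0, 0], [-0.4, 0, 0], [-0.55, 0, 0], [-0.7, 0, 0], [-0.8, 0, 0]], "spin": [0, 0, 0, 0, 0]}}

```text
clock: 12.0
eef_pos: [0.4239, 0.309, 0.0171]
tool_rot: [-0.219, 0.976, -0.0, 0.0]
ft_force: [-1.2, -0.7, -1.4]
grip_width: -0.0001
grasp_force: 0.6
```

```bash
python3 -c "
from h import *
st()
p=camera('side');case(cloud(p))
"
```

```text
t 12.0 jig [-86.5  -2.   17.1] toolx yaw rel jig -180.15 tilt [ 0.001  0.    -1.   ]
F jig [-1.4 -0.1 -1.4]
top [-28.1  -0.8 114.3  53.   89.8] box [[-54.70000076293945, -57.79999923706055], [-1.7000000476837158, -58.0], [-1.399999976158142, 56.29999923706055], [-54.400001525878906, 56.5]] 932
-50 71 [-52.1  -3.1] -40 72 [-51.3  -3.5] -30 77 [-52.4  -2.8] -20 77 [-51.4  -2.6] -10 81 [-53.1  -3.2] 0 81 [-52.3  -2.1] 10 81 [-53.   -2.6] 20 88 [-52.7  -2.5] 30 93 [-52.8  -3.7] 40 95 [-53.3  -2.3] 50 77 [-52.4  -3.6]
```

>>> {"name": "arm_command", "arguments": {"slide": [[-0.05, 0, 0], [-0.1, 0, 0], [-0.15, 0, 0], [-0.2, 0, 0], [-0.2, 0, 0]], "spin": [0, 0, 0, 0, 0]}}

```text
clock: 12.68
eef_pos: [0.4249, 0.3096, 0.0172]
tool_rot: [-0.219, 0.976, -0.0, -0.0]
ft_force: [-2.6, -1.7, 0.8]
grip_width: -0.0002
grasp_force: 1.4
```

```bash
python3 -c "
from h import *
st()
p=camera('side');case(cloud(p))
"
```

```text
t 12.675 jig [-85.3  -1.9  17.2] toolx yaw rel jig -180.14 tilt [-0.001 -0.    -1.   ]
F jig [-3.  -0.4  0.8]
top [-26.9  -0.7 117.1  53.   89.1] box [[-54.400001525878906, -58.79999923706055], [-1.2999999523162842, -59.599998474121094], [0.5, 57.400001525878906], [-52.599998474121094, 58.29999923706055]] 932
-50 72 [-51.5  -2. ] -40 69 [-50.6  -1.6] -30 77 [-51.5  -1.7] -20 78 [-51.1  -2.1] -10 82 [-50.9  -1.2] 0 85 [-51.4  -1.7] 10 88 [-51.8  -1.7] 20 78 [-50.6  -1.6] 30 92 [-50.8  -1.2] 40 95 [-52.3  -1.3] 50 67 [-49.8  -2.7]
```

>>> {"name": "arm_command", "arguments": {"slide": [[-0.1, 0, 0], [-0.2, 0, 0], [-0.3, 0, 0], [-0.3, 0, 0], [-0.3, 0, 0]], "spin": [0, 0, 0, 0, 0]}}

```text
clock: 13.35
eef_pos: [0.425, 0.3096, 0.0171]
tool_rot: [-0.219, 0.976, -0.001, -0.003]
ft_force: [-9.2, -4.0, 5.9]
grip_width: -0.0002
grasp_force: 4.9
```

```bash
python3 -c "
from h import *
st()
p=camera('side');case(cloud(p))
"
```

```text
t 13.35 jig [-85.2  -1.9  17.1] toolx yaw rel jig -180.11 tilt [-0.006 -0.003 -1.   ]
F jig [-10.    0.4   5.9]
top [-26.8  -0.5 114.3  52.4  89.7] box [[-53.29999923706055, -57.5], [-0.800000011920929, -57.70000076293945], [-0.30000001192092896, 56.599998474121094], [-52.79999923706055, 56.79999923706055]] 932
-50 74 [-50.4  -1.7] -40 73 [-52.   -1.5] -30 80 [-51.   -1.6] -20 82 [-52.1  -1.4] -10 75 [-51.9  -2.1] 0 76 [-51.8  -1.5] 10 86 [-51.3  -1.7] 20 90 [-52.1  -2.5] 30 84 [-51.7  -1.2] 40 95 [-50.2  -1.3] 50 69 [-51.4  -2.4]
```

>>> {"name": "arm_command", "arguments": {"slide": [[1.5, 0, 0], [1.5, 0.1, -1.6], [1.5, 0.1, -3.3], [0.6, 0.1, -3.3], [0.4, 0.1, -3.3]], "spin": [0, 0, 0, 0, 0]}}

```text
clock: 14.02
eef_pos: [0.4254, 0.311, 0.0503]
tool_rot: [-0.219, 0.976, 0.0, 0.001]
ft_force: [-0.3, -0.0, -0.5]
grip_width: 0.0004
grasp_force: 0.0
```

```bash
python3 -c "
from h import *
st()
p=camera('side');case(cloud(p))
p=camera('wrist');save(p,'w5.png')
"
```

```text
t 14.025 jig [-84.2  -0.9  50.3] toolx yaw rel jig -180.16 tilt [ 0.002  0.001 -1.   ]
F jig [-0.3  0.1 -0.5]
top [-26.7  -1.7  52.9 115.7   0.2] box [[-53.400001525878906, 56.0], [-52.900001525878906, -59.70000076293945], [0.0, -59.400001525878906], [-0.5, 56.20000076293945]] 953
-50 70 [-50.7  -2.2] -40 81 [-51.2  -1.6] -30 75 [-51.7  -2.3] -20 77 [-50.6  -1.5] -10 77 [-52.3  -2. ] 0 93 [-51.6  -1.2] 10 84 [-52.   -1.6] 20 89 [-52.8  -2.1] 30 96 [-51.  -1.] 40 90 [-51.6  -1.5] 50 75 [-51.3  -2.7]
```

View pics/w5.png

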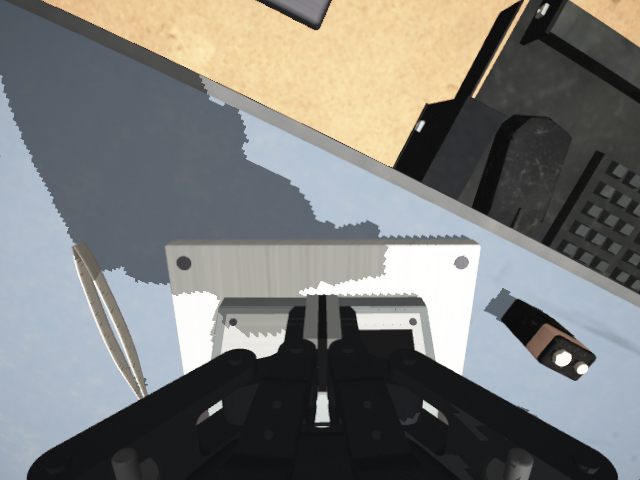

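The front edge of the case runs parallel to the bed edge (from (222,300) to (427,298)), and the fingers are centred over the panel at column 321. Next is the diagonal push along the panel normal.

>>> {"name": "arm_command", "arguments": {"slide": [[-0.5, 0, 0.4], [-1, 0, 0.85], [-1.25, 0, 1.05], [-1.4, 0, 1.15], [-1.55, 0, 1.3]], "spin": [0, 0, 0, 0, 0]}}

```text
clock: 14.75
eef_pos: [0.4374, 0.3166, 0.0377]
tool_rot: [-0.219, 0.976, -0.0, -0.001]
ft_force: [-5.6, -3.3, 13.5]
grip_width: 0.0
grasp_force: 7.0
```

```bash
python3 -c "
from h import *
st()
"
```

```text
t 14.75 jig [-70.9  -0.9  37.7] toolx yaw rel jig -180.14 tilt [-0.001 -0.    -1.   ]
F jig [-6.5 -0.6 13.5]
```

>>> {"name": "arm_command", "arguments": {"slide": [[-0.1, 0, 0], [-0.2, 0, 0.02], [-0.3, 0, 0.04], [-0.4, 0, 0.06], [-0.5, 0, 0.08]], "spin": [0, 0, 0, 0, 0]}}

```text
clock: 15.38
eef_pos: [0.4376, 0.3166, 0.0376]
tool_rot: [-0.219, 0.976, -0.001, -0.005]
ft_force: [-15.3, -7.3, 21.7]
grip_width: 0.0001
grasp_force: 13.5
```

```bash
python3 -c "
from h import *
st()
"
```

```text
t 15.375 jig [-70.8  -1.   37.6] toolx yaw rel jig -180.1 tilt [-0.009 -0.004 -1.   ]
F jig [-16.9  -0.   21.7]
```

>>> {"name": "arm_command", "arguments": {"slide": [[-0.1, 0, -0.02], [-0.2, 0, -0.05], [-0.25, 0, -0.07], [-0.25, 0, -0.07], [-0.25, 0, -0.07]], "spin": [0, 0, 0, 0, 0]}}

```text
clock: 16.0
eef_pos: [0.4376, 0.3166, 0.0377]
tool_rot: [-0.22, 0.976, -0.001, -0.007]
ft_force: [-17.5, -8.3, 21.3]
grip_width: -0.0003
grasp_force: 14.0
```

```bash
python3 -c "
from h import *
st()
p=camera('side');save(p,'side6.png');case(cloud(p))
for r in landmark_of(p,'clamp_handle')[:2]:print(r,tojig(world(p,r['centre'])))
p=camera('scene');save(p,'sc6.png');case(cloud(p))
st()
for t in('screw_tin','battery','tweezers','heat_sink'):
    for r in landmark_of(p,t)[:1]: print(t,round(r['confidence'],2),np.round(world(p,r['centre']),3))
a=cv2.imread('pics/side6.png')[230:390,210:410]
cv2.imwrite('pics/m6.png',cv2.resize(a,None,fx=3.7,fy=3.7,interpolation=cv2.INTER_CUBIC))
"
```

```text
t 16.0 jig [-70.8  -1.   37.7] toolx yaw rel jig -180.08 tilt [-0.013 -0.006 -1.   ]
F jig [-19.4  -0.   21.3]
top [-2.730e+01 -1.300e+00  5.270e+01  1.152e+02  1.000e-01] box [[-53.79999923706055, 56.29999923706055], [-53.5, -59.0], [-0.8999999761581421, -58.900001525878906], [-1.100000023841858, 56.400001525878906]] 874
-50 52 [-38.4  -2. ] -40 60 [-41.4  -1.6] -30 63 [-44.7  -1.6] -20 74 [-50.   -2.4] -10 83 [-52.   -1.4] 0 84 [-53.1  -1.4] 10 85 [-52.2  -1.5] 20 85 [-50.4  -1.6] 30 94 [-51.5  -1.9] 40 91 [-52.1  -1.4] 50 67 [-50.7  -2.5] 
{'centre': [235.4, 283.4], 'confidence': 0.66} [111.26120596  -0.94834635  81.96469501]
{'centre': [384.7, 243.1], 'confidence': 0.58} [-147.8831853  -340.54284464    7.77640301]
top [-26.4 -24.5  53.2  64.7   0.4] box [[-53.29999923706055, 7.599999904632568], [-52.79999923706055, -57.099998474121094], [0.4000000059604645, -56.70000076293945], [-0.10000000149011612, 8.0]] 238
-50 41 [-50.7  -0.2] -40 35 [-51.9  -2.9] -30 37 [-51.1  -2.6] -20 40 [-52.7  -0.5] -10 39 [-50.9  -2.4] 
t 16.15 jig [-70.8  -1.   37.7] toolx yaw rel jig -180.08 tilt [-0.013 -0.006 -1.   ]
F jig [-20.1  -0.1  21.2]
battery 0.58 [0.394 0.423 0.014]
tweezers 0.6 [0.517 0.209 0.004]
heat_sink 0.66 [0.606 0.235 0.006]
```

View pics/m6.png

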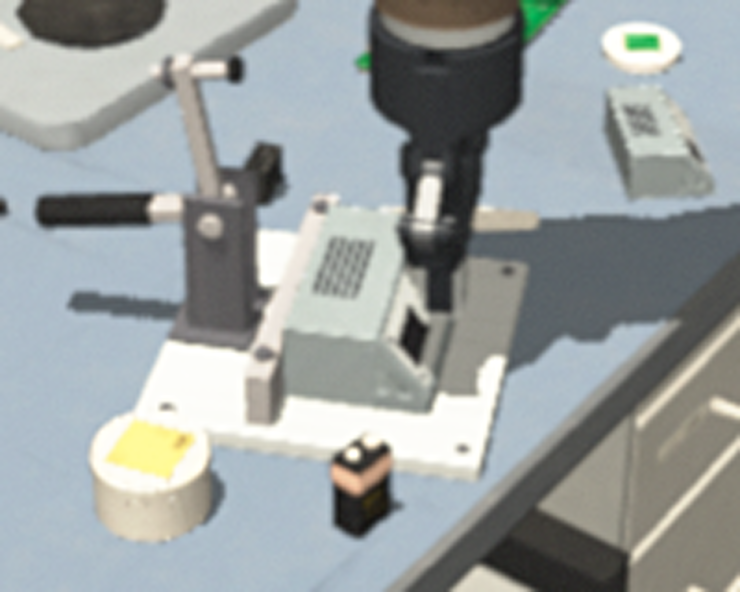

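The case's back lies along the fence, the clamp is fully open, the fingertips hold the panel with about 29 N pushing back and down, and the surrounding items have not moved. I'm handing it in.

```bash
python3 -c "
from workcell import *
print(job_done())"
```

```text
the job is handed in; nothing more can be done
None
```

The job is handed in at about 16 s on the clock: the clamp rests fully open, the case is flush and square to the fence, and the closed fingertips still hold a diagonal push of about 29 N on its sloping front. In the last pictures nothing lying around the jig had moved; the hand-in reported no verdict.

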